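Set a sine plate on its gauge blocks with the lowering crank and load a V block

ROBOT

A 6-joint arm with a two-finger parallel gripper is mounted at the origin on a cart in front of the work surface, level with it; the furniture and walls round the work are solid. World frame = base frame: x ahead of the robot, y to its left, z up, the work surface at z = 0. Lengths are in m, angles in rad, forces in N, time in s.
With the tool pointing down it reaches from about 0.35 to 0.775 m from the base axis. Payload 7.3 kg.
Tool frame: the origin (TCP) lies between the finger pads; the fingertips stand 8 mm ahead of it and the grasp point (between the pads) lies 11 mm behind it (robot.nose_length is the distance from the TCP to the fingertips, in m); z points along the fingers, y is the line along which they close (so a half turn about z gives the same grasp; the last joint's range is limited). The gripper opens to 92 mm and grips with 3 to 60 N. Pads are 19 mm wide; open, the fingers measure 130 mm over their backs; the gripper's body (75 mm by 190 mm) begins 47 mm behind the grasp point.
Start: joints at [1.17, 0.342, 1.524, -0, 1.275, -0.146], TCP at [0.132, 0.508, 0.235] pointing down, gripper open.
Joint ranges: [-2.53, 2.53], [-0.77, 2.02], [0.04, 2.7], [-1, 4.14], [0.28, 2.66], [-3.11, 3.11]. Speed limits (rad/s): [2.57, 2.57, 3.14, 3.14, 3.14, 3.14].

INTERFACE

Orientations are given as [roll, pitch, yaw] about the fixed x, y, z axes, in that order (R = Rz(yaw) Ry(pitch) Rx(roll)).
In Python, from cell import robot gives the robot as it stands. The module is installed in compiled form; this text tells all that it offers.
- The arm moves only by the shell command python3 -m jog 'ROWS' [FORCE]. ROWS is JSON, a list that holds one entry, the list of rows, each a list of 5 numbers: the gripper's target within -1 to 1 (fully open at 1, half-way at 0, shut at -1), then the shift along the tool's x, y, z in m, then the turn about the tool's z in rad. A call has 1 to 5 rows; each row is the pose to reach, as a shift and turn from the pose commanded when the call began, along the tool's axes at that moment; what a row does not reach only later rows make up. A row lasts 1/12 s, in which the tool goes at most 41.7 mm and 7.16 degrees, less where a joint would pass 70% of its speed; a pose out of reach is approached as far as the arm can. A call with a gripper value outside its range is refused whole. The fingers move at their own pace and stop on an object; FORCE is the grip in N (left out, the last holds). Time passes only in rows, so rows that repeat a pose let the fingers close. It gives the time, the measured TCP pose, the force, the opening and the grip force at its end, in the units of the state.
- robot.observe(): the state, without advancing time (a new reading comes with each control period).
- robot.read_camera(name): name is "scene" or "top"; returns the picture (420x560x3 uint8, red, green, blue); there is no depth.
- robot.camera_model(name): a dict with "camera_matrix" (3x3 intrinsics, pixels), "position" and "attitude" of the camera in the world. Camera axes: x right, y down, z forward; pixel columns grow to the right and rows downward; lengths in m; the calibration is good to about 2 mm. A picture is of the moment at which its call begins. camera_model takes no time and is no camera call.
- robot.hand_in(): hands the job in; it is judged then, once.
The state is a dict: "time": time; "qpos": joint angles; "qvel": joint speeds; "joint_efforts": joint torques, N m; "tool_pos": TCP position; "tool_rot": TCP orientation; "contact_force": force on the tool from outside, world axes, zero at the start; "torque": the same for the moment, N m; "opening": finger opening in m; "grip_force": force on a finger pad.
Only numpy, scipy, OpenCV 4.12 (cv2) and the standard library are available. Lean on these libraries where they do the work, as an engineer would, in place of code of your own. Each camera call takes 0.05 s, during which the arm holds its last target. There are 200 camera calls.

TASK

Stack all the square gauge blocks lying on the bench, one on another in any order, on the middle of the pad of the sine plate's base, gripping them lightly because their faces are lapped. Then crank the handwheel clockwise, letting the raised plate come down gently on to the stack, until you feel the bottom stop, and back it off a quarter turn so that the screw does not bind. Last, lay the V block on the tilted plate, V up, near the middle of its width and lengthwise along the slope, with one end against the fence at the low end; leave the two oil stones where they lie.

Things in the scene. Friction and masses are not known exactly. Their poses are not given: they have to be found in the camera images.
- block_12_mid (a point): centre (half-way up) of the square steel gauge block 12 mm thick, 36 x 36 mm, 0.11 kg, small dark hole in the middle; lies flat; grip it with no more than about 40 N on each finger (the limit is 60); its frame's x and y run along the sides, z is its thickness axis; reads None if this block is not on the bench
- block_16_mid (a point): centre (half-way up) of the square steel gauge block 16 mm thick, 36 x 36 mm, 0.15 kg, small dark hole in the middle; lies flat; grip it with no more than about 40 N on each finger (the limit is 60); its frame's x and y run along the sides, z is its thickness axis; reads None if this block is not on the bench
- block_20_mid (a point): centre (half-way up) of the square steel gauge block 20 mm thick, 36 x 36 mm, 0.19 kg, small dark hole in the middle; lies flat; grip it with no more than about 40 N on each finger (the limit is 60); its frame's x and y run along the sides, z is its thickness axis; reads None if this block is not on the bench
- anvil (a point): centre of the top face of the square ground steel pad (44 x 44 mm, 18 mm above the bench) at the free end of the sine plate's grey base, where the blocks are stacked. Its frame is that of the unit: z up, +x from the pad toward the plate's hinge, +y toward the handwheel. The plate's hinge axis runs along this y, 113 mm from the pad in +x and 8 mm above it
- sine_plate (a joint): angle (rad) of the hinged steel sine plate (128 mm long, 84 mm wide, 14 mm thick) to the base: 0 flat, about 1.13 to 1.32 at the start (steep, carried by a lifting fork under it). A roll of 8 mm radius under its free end, 120 mm from the hinge, comes down on the blocks. The plate only lies on the fork: as the handwheel lowers the fork, the plate follows by its own weight until the roll rests on the stack (about 0.23 to 0.42 rad); the fork then goes on down without it
- fence (a point): point on the plate's top face at the middle of the foot of the fence (a bar 10 mm high across the plate at its hinge end, the low end). It moves with the plate; its frame: z out of the plate's top face, x along the plate from the free end to the hinge end, y along the hinge (across the plate, 84 mm wide, this point in the middle). The free plate surface reaches from here to 128 mm in -x
- handwheel (a joint): angle (rad) of the black handwheel (110 mm across, vertical axis, top of rim 70 mm above the bench) on the gearbox beside the plate: 0 at its bottom stop, 6.28 a turn, 20.5 to 24 at the start; it falls as the wheel is turned clockwise seen from above, which lowers the fork (0.07 rad + 0.052 rad per rad of wheel). Light friction (about 1 to 2 N at the crank), stays where it is left, rigid stop
- wheel_axis (a point): point on the handwheel's vertical axis at the height of the middle of the crank handle (96 mm above the bench)
- crank_grip (a point): middle of the upright black crank handle on the handwheel: a freely turning round sleeve, 22 mm diameter, 42 mm long, 45 mm from the wheel's axis
- vee_mid (a point): centre (half-way up) of the loose ground steel V block, 55 x 36 x 32 mm, 0.42 kg; its frame: x along the 55 mm length (the V runs that way), y across the 36 mm sides where it is gripped, z up out of the V
- stone_long: green oil stone 25 x 100 x 13 mm lying loose on the bench, origin at the centre of its underside, long axis y
- stone_short: brown oil stone 20 x 85 x 12 mm lying loose on the bench, origin at the centre of its underside, long axis y
There are look-alikes about, which are no part of the job. Leave any yellow look-alike of the part that bears block_12_mid alone.

How it is judged:
On the way, in this order (a step that is already met when the one before it is completed fails the run):
1. all the gauge blocks are stacked on the pad, with the plate still raised (horizontal distance between each of block_12_mid, block_16_mid, block_20_mid and anvil below 0.01 m and angle between each of block_12_mid, block_16_mid, block_20_mid's own z axis and vertical below 0.08 rad and value of joint sine_plate above 0.8 rad and linear speed of each of block_12, block_16, block_20 below 0.02 m/s), for 0.3 s.
2. the handwheel has been cranked to its bottom stop and the plate rests on the stack (horizontal distance between each of block_12_mid, block_16_mid, block_20_mid and anvil below 0.01 m and angle between each of block_12_mid, block_16_mid, block_20_mid's own z axis and vertical below 0.08 rad and (contact force between sine_plate and block_12 above 0.3 N or contact force between sine_plate and block_16 above 0.3 N or contact force between sine_plate and block_20 above 0.3 N) and value of joint handwheel below 0.12 rad), for 0.05 s.
3. the handwheel is backed off a quarter turn (value of joint handwheel between 1.05 and 2.1 rad), for 0.2 s.
At the end, for the whole second after the job is handed in: All blocks present stacked flat on the pad (10 mm), the plate's roll on the stack, the handwheel 1.05 to 2.1 rad back from its bottom stop, the V block at rest flat on the plate, V up, lengthwise (0.15 rad), end within 5 mm of the fence, within 28 mm of mid-width (all of step 3 and horizontal distance between each of block_12_mid, block_16_mid, block_20_mid and anvil below 0.01 m and angle between each of block_12_mid, block_16_mid, block_20_mid's own z axis and vertical below 0.08 rad and (contact force between sine_plate and block_12 above 0.3 N or contact force between sine_plate and block_16 above 0.3 N or contact force between sine_plate and block_20 above 0.3 N) and x of vee_mid in the frame of fence between -0.0335 and -0.024 m and y of vee_mid in the frame of fence between -0.028 and 0.028 m and z of vee_mid in the frame of fence between 0.012 and 0.02 m and angle between the x axis of vee_mid and the x axis of fence, either way round below 0.15 rad and angle between the z axis of vee_mid and the z axis of fence, either way round below 0.08 rad and angle between vee_mid's own z axis and vertical below 0.6 rad and linear speed of vee below 0.02 m/s); the robot touches nothing.
It fails at once if a gauge block was squeezed hard (more than 120 N between the fingers and the block) (contact force between the fingers and block_12 above 120 N or contact force between the fingers and block_16 above 120 N or contact force between the fingers and block_20 above 120 N).
It fails at once if the plate was let fall (faster than 0.8 rad/s) (velocity of joint sine_plate below -0.8 rad/s).
It fails at once if an oil stone was moved more than 25 mm (distance of any of stone_long, stone_short from where it was at the start of the episode above 0.025 m).
Of block_12, block_16, block_20 only 2 to 3 are there at a start; the rules pass over those that are not, and their reading is None.
At some moment in a run one of vee may be knocked a few centimetres aside while the robot is not near it.
Once in a run the grip may slacken for a moment while it holds something.
It also fails if it takes over 192 s, if anything falls off the work surface, if the arm or the gripper's body presses on something with over 40 N, if the wrist force passes 120 N, or if a joint passes its speed limit or range.

## Working session

There is one attempt and no reset: what is moved stays moved. The work goes in short steps, Python scripts to look and compute and a shell command to move; the robot and the scene stay as the last step left them, time stands still between calls to the robot, and variables do not carry over. Pictures are saved under pics/ and viewed, at most 14 in all, crops included, and the job is handed in when it is done.

```bash
mkdir -p pics
cat > h.py <<'E'
import numpy as np, cv2
from cell import robot
from scipy.spatial.transform import Rotation as R
def cam(n):
    m=robot.camera_model(n); A=np.array(m["attitude"],float)
    if A.shape!=(3,3): A=R.from_euler('xyz',A).as_matrix()
    return np.array(m["camera_matrix"]),np.array(m["position"]),A
def px2w(n,u,v,z):
    K,p,A=cam(n); d=A@np.linalg.solve(K,[u,v,1.]); return p+d*(z-p[2])/d[2]
def w2px(n,P):
    K,p,A=cam(n); q=K@(A.T@(np.array(P)-p)); return q[:2]/q[2]
def snap(n,f):
    im=robot.read_camera(n); cv2.imwrite(f,cv2.cvtColor(im,cv2.COLOR_RGB2BGR)); return im
E
python3 - <<'E'
from h import *
for n in("scene","top"):
    snap(n,f"pics/{n}0.png"); print(robot.camera_model(n)); print(px2w(n,280,210,0))
print(robot.observe())
E
```

```text
{'camera_matrix': array([[498.00721858,   0.        , 279.26924368],
       [  0.        , 498.00721858, 213.88932464],
       [  0.        ,   0.        ,   1.        ]]), 'position': array([-0.40127525, -0.62473734,  0.66484308]), 'attitude': array([-2.04075213,  0.01080968, -0.96573881])}
[0.69364993 0.13857693 0.        ]
{'camera_matrix': array([[394.55370533,   0.        , 280.91147052],
       [  0.        , 394.55370533, 207.9898547 ],
       [  0.        ,   0.        ,   1.        ]]), 'position': array([0.37880925, 0.00751865, 1.28117852]), 'attitude': array([-3.05047055e+00,  1.33756107e-03, -1.57633045e+00])}
[0.4893231  0.01159142 0.        ]
{'time': 0.1, 'qpos': array([ 1.17000926e+00,  3.42635813e-01,  1.52490766e+00, -5.27793461e-05,
        1.27541219e+00, -1.45980803e-01]), 'qvel': array([-9.42271293e-05, -8.19067619e-05, -2.40453587e-03,  1.26340463e-03,
        5.69506476e-04,  5.75155241e-04]), 'joint_efforts': array([ 2.04628821e-03, -4.32001019e+01, -2.44694853e+01,  7.18493946e-02,
        5.25889895e-02, -1.66159992e-05]), 'tool_pos': array([0.13217549, 0.50772512, 0.23412823]), 'tool_rot': array([-3.14023681e+00, -1.48330720e-04,  2.88680169e+00]), 'contact_force': array([ 0.13463071,  0.51120873, -0.71982527]), 'torque': array([ 0.03433562,  0.01542608, -0.01968864]), 'grip_force': 0.0, 'opening': 0.09175805659712478}
```

View pics/scene0.png

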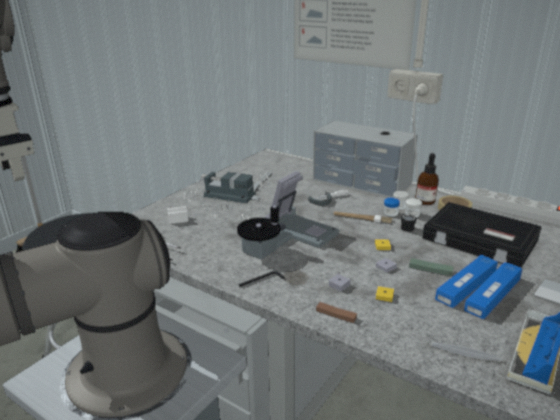

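View pics/top0.png

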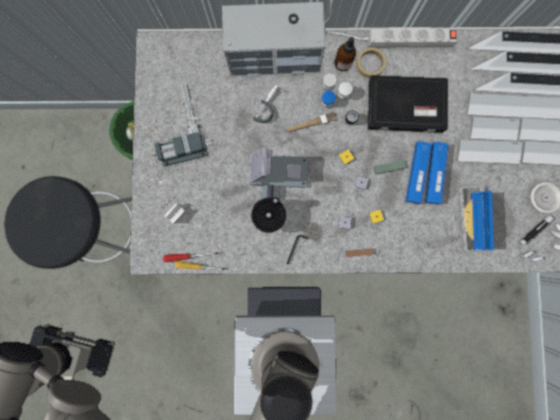

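Scene: two grey blocks, top (362,183) and (345,223); yellow decoys at (347,157) and (377,216); V block at (174,213); unit around (285,170) with handwheel at (268,215). I'll zoom in on these.

Run:
```python
from h import *
t=cv2.imread("pics/top0.png");s=cv2.imread("pics/scene0.png")
a=cv2.resize(t[140:240,240:400],None,fx=5,fy=5,interpolation=3)
cv2.imwrite("pics/c1.png",a)
b=cv2.resize(s[165:315,220:420],None,fx=4,fy=4,interpolation=3)
cv2.imwrite("pics/c2.png",b)
for n,u,v,z in [("top",362,183,.016),("top",345,223,.016),("top",268,215,.07),("top",174,213,.03),("top",305,170,.018)]: print(px2w(n,u,v,z).round(4))
```

```text
[ 0.5742 -0.2544  0.016 ]
[ 0.4449 -0.1968  0.016 ]
[0.468  0.0484 0.07  ]
[0.4791 0.3488 0.03  ]
[ 0.6175 -0.0702  0.018 ]
```

View pics/c1.png

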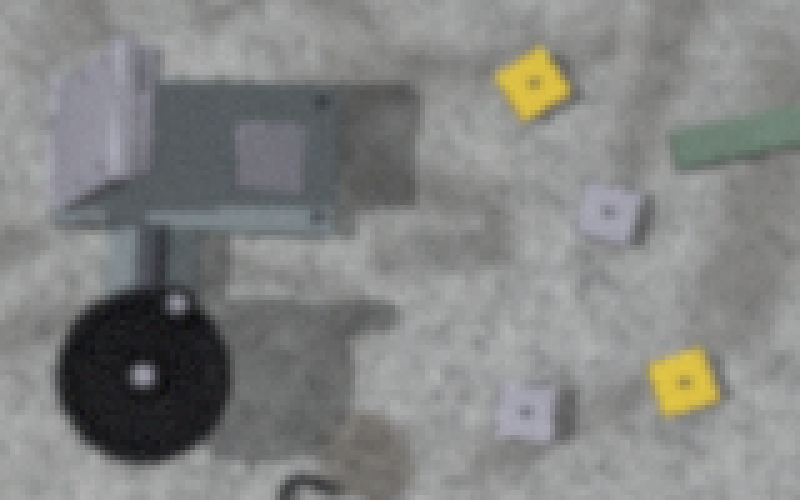

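View pics/c2.png

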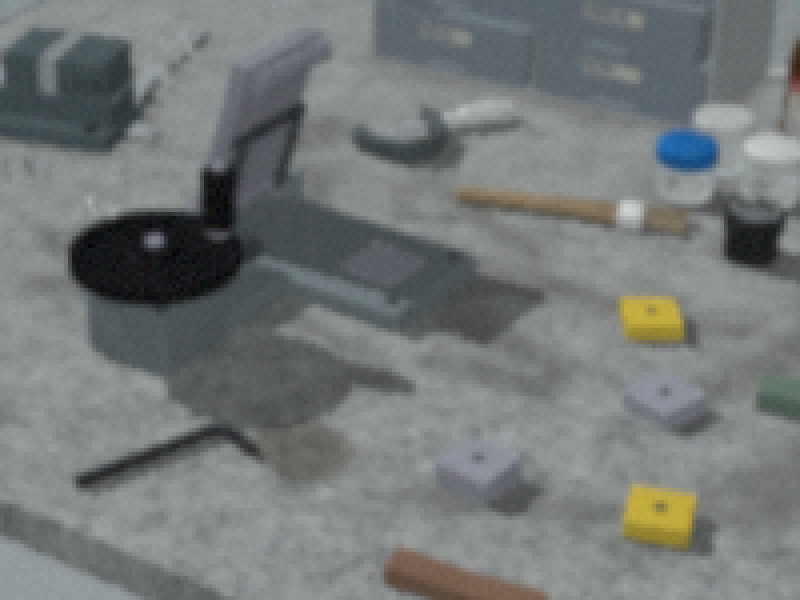

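c1: pad centre (270,156), block holes (527,411) and (608,212), wheel hub (143,375), crank (177,303). c2: the same holes at (478,458) and (665,393).

```bash
cat >> h.py <<'E'
def c1(x,y): return (240+(x+.5)/5-.5,140+(y+.5)/5-.5)
def c2(x,y): return (220+(x+.5)/4-.5,165+(y+.5)/4-.5)
def tri(a,b):
    from scipy.optimize import least_squares
    f=lambda P: np.r_[w2px("top",P)-a,w2px("scene",P)-b]
    r=least_squares(f,[.5,0,.02]); return r.x,r.fun
E
python3 - <<'E'
from h import *
for n,a,b in [("A",c1(527,411),c2(478,458)),("B",c1(608,212),c2(665,393)),("hub",c1(143,375),c2(154,240)),("knob",c1(177,303),c2(218,168)),("pad",c1(270,156),c2(387,259)),("Y1",c1(534,83),c2(652,310)),("Y2",c1(685,382),c2(661,507))]:
    P,e=tri(a,b); print(n,P.round(4),e.round(2))
for n,x,y,z in [("A",527,411,.018),("B",608,212,.014),("pad",270,156,.018),("hub",143,375,.07),("knob",177,303,.117)]: print(n,px2w("top",*c1(x,y),z).round(4))
# base edges
for x,y in [(335,84),(335,230),(237,122),(305,124),(305,190),(237,188)]: print("edge",px2w("top",*c1(x,y),.018).round(4))
t=cv2.imread("pics/top0.png").astype(float)
for n,(u,v) in {"A":c1(527,411),"B":c1(608,212),"pad":c1(270,156),"V":(174,213)}.items():
    r=14; u=int(u);v=int(v); r=14 if n=="V" else 9
    p=cv2.resize(t[v-r:v+r+1,u-r:u+r+1],None,fx=5,fy=5,interpolation=2)
    c=p[5*r-8:5*r+8,5*r-8:5*r+8].reshape(-1,3)
    b=np.linalg.norm(p-np.percentile(c,70,axis=0),axis=2)<25
    k,l,st,ce=cv2.connectedComponentsWithStats(b.astype(np.uint8)); i=1+st[1:,4].argmax()
    rc=cv2.minAreaRect(np.argwhere(l==i)[:,::-1].astype(np.float32)); print(n,u-r+(rc[0][0]+.5)/5-.5,v-r+(rc[0][1]+.5)/5-.5,np.array(rc[1])/5,rc[2])
E
```

```text
A [ 0.4479 -0.1953  0.0183] [-0.35  0.24  0.3  -0.04]
B [ 0.5777 -0.2521  0.0131] [-0.14  0.09  0.12 -0.02]
hub [0.4683 0.0481 0.0778] [-0.18  0.14  0.19 -0.01]
knob [0.5081 0.0264 0.1174] [-0.17  0.13  0.19 -0.01]
pad [ 0.6149 -0.0338  0.022 ] [ 0.22 -0.15 -0.22  0.03]
Y1 [ 0.6626 -0.2054  0.0147] [-0.17  0.1   0.15 -0.03]
Y2 [ 0.4667 -0.2986  0.0145] [-0.14  0.09  0.11 -0.02]
A [ 0.4486 -0.1965  0.018 ]
B [ 0.5778 -0.2523  0.014 ]
pad [ 0.6151 -0.0332  0.018 ]
hub [0.4693 0.0478 0.07  ]
knob [0.5085 0.0259 0.117 ]
edge [ 0.6623 -0.0759  0.018 ]
edge [ 0.5664 -0.0748  0.018 ]
edge [ 0.6376 -0.012   0.018 ]
edge [ 0.636  -0.0562  0.018 ]
edge [ 0.5927 -0.0557  0.018 ]
edge [ 0.5942 -0.0117  0.018 ]
A 342.8 219.6 [16.  14.4] 90.0
B 359.5999984741211 181.9999984741211 [15.99999695 18.79999695] 0.0
pad 293.10013580322266 170.6185302734375 [14.55625305 14.084198  ] 5.290081024169922
V 174.0 211.29999847412108 [25.39999695 28.7999939 ] 90.0
```

```bash
cat >> h.py <<'E'
def plan(x,y,z,yaw=None):
    o=robot.observe(); T=R.from_euler('xyz',o["tool_rot"]); d=T.inv().apply(np.array([x,y,z])-o["tool_pos"])
    print("t",round(o["time"],2),"pos",o["tool_pos"].round(4),"yaw",o["tool_rot"][2].round(4),"rp",o["tool_rot"][:2].round(3),"F",o["contact_force"].round(1),"op",round(o["opening"],4),"g",o["grip_force"])
    print("shift",d.round(4),"turn",None if yaw is None else round((o["tool_rot"][2]-yaw+np.pi/2)%np.pi-np.pi/2,4))
E
python3 -m jog '[[[1,0,0,0,0.625],[1,0,0,0,0.625],[1,0,0,0,0.625],[1,0,0,0,0.625],[1,0,0,0,0.625]]]'
python3 -m jog '[[[1,0,0,0,0.625],[1,0,0,0,0.625],[1,0,0,0,0.625],[1,0,0,0,0.625],[1,0,0,0,0.625]]]'
python3 -m jog '[[[1,0,0,0,0.137],[1,0,0,0,0.137]]]'
python3 -m jog '[[[1,-0.113,0.098,0,0],[1,-0.113,0.098,0,0],[1,-0.113,0.098,0,0],[1,-0.113,0.098,0,0],[1,-0.113,0.098,0,0]]]'
python3 -m jog '[[[1,-0.113,0.098,0,0],[1,-0.113,0.098,0,0],[1,-0.113,0.098,0,0],[1,-0.113,0.098,0,0],[1,-0.113,0.098,0,0]]]'
python3 -m jog '[[[1,-0.113,0.098,0,0],[1,-0.113,0.098,0,0],[1,-0.113,0.098,0,0],[1,-0.113,0.098,0,0],[1,-0.113,0.098,0,0]]]'
python3 -m jog '[[[1,-0.17,0.036,0,0],[1,-0.17,0.036,0,0],[1,-0.17,0.036,0,0],[1,-0.17,0.036,0,0],[1,-0.17,0.036,0,0]]]'
python3 -m jog '[[[1,-0.17,0.036,0.05,0],[1,-0.17,0.036,0.05,0],[1,-0.17,0.036,0.05,0],[1,-0.17,0.036,0.05,0],[1,-0.17,0.036,0.05,0]]]'
python3 -c "
from h import *
plan(.448,-.196,.011,1.5)"
```

```text
time: 0.52
tool_pos: [0.1322, 0.5078, 0.2343]
tool_rot: [-3.141, 0.0, 2.256]
contact_force: [0.6, 0.5, 0.0]
opening: 0.0919
grip_force: 0.0
time: 0.93
tool_pos: [0.1322, 0.5078, 0.2343]
tool_rot: [-3.141, 0.001, 1.631]
contact_force: [0.1, -0.3, 0.1]
opening: 0.0918
grip_force: 0.0
time: 1.1
tool_pos: [0.1322, 0.5079, 0.2343]
tool_rot: [-3.141, 0.001, 1.495]
contact_force: [-0.6, -0.2, 0.1]
opening: 0.0918
grip_force: 0.0
time: 1.52
tool_pos: [0.224, 0.3852, 0.2346]
tool_rot: [3.141, 0.002, 1.5]
contact_force: [0.5, 0.5, -0.3]
opening: 0.0918
grip_force: 0.0
time: 1.93
tool_pos: [0.3139, 0.2662, 0.2347]
tool_rot: [3.141, 0.001, 1.499]
contact_force: [0.6, 1.1, 0.9]
opening: 0.0919
grip_force: 0.0
time: 2.35
tool_pos: [0.404, 0.1467, 0.2346]
tool_rot: [3.14, 0.001, 1.499]
contact_force: [-0.1, 0.1, 0.2]
opening: 0.0919
grip_force: 0.0
time: 2.77
tool_pos: [0.4262, -0.0268, 0.2347]
tool_rot: [3.141, 0.001, 1.499]
contact_force: [0.6, -0.1, 0.0]
opening: 0.0919
grip_force: 0.0
time: 3.18
tool_pos: [0.4497, -0.1978, 0.183]
tool_rot: [-3.141, 0.0, 1.5]
contact_force: [-0.9, 0.8, -0.5]
opening: 0.0916
grip_force: 0.0
t 3.18 pos [ 0.4497 -0.1978  0.183 ] yaw 1.4998 rp [-3.141  0.   ] F [-0.9  0.8 -0.5] op 0.0916 g 0.0
shift [ 0.0017 -0.0017  0.172 ] turn -0.0002
```

```bash
python3 -m jog '[[[0.3,0.0015,-0.0015,0.13,0],[0.3,0.0015,-0.0015,0.13,0],[0.3,0.0015,-0.0015,0.13,0],[0.3,0.0015,-0.0015,0.13,0],[0.3,0.0015,-0.0015,0.13,0]]]' 25 | head -2
python3 -m jog '[[[0.3,0,0,0.02,0],[0.3,0,0,0.041,0],[0.3,0,0,0.041,0],[0.3,0,0,0.041,0]]]' 25
python3 -m jog '[[[-0.6,0,0,0,0],[-0.6,0,0,0,0],[-0.6,0,0,0,0],[-0.6,0,0,0,0],[-0.6,0,0,0,0]]]' 25
python3 -m jog '[[[-0.6,0,0,0,0],[-0.6,0,0,0,0],[-0.6,0,0,0,0],[-0.6,0,0,0,0],[-0.6,0,0,0,0]]]' 25
python3 -c "
from h import *
plan(.615,-.034,.15,1.54)
a=snap('scene','pics/s1.png')[165:315,220:420]; cv2.imwrite('pics/s1c.png',cv2.resize(a,None,fx=3,fy=3)[:,:,::-1])"
```

```text
time: 3.6
tool_pos: [0.4468, -0.1913, 0.0531]
time: 3.93
tool_pos: [0.449, -0.1934, 0.0155]
tool_rot: [3.14, 0.001, 1.501]
contact_force: [-0.1, 0.5, -0.2]
opening: 0.0599
grip_force: 0.0
time: 4.35
tool_pos: [0.4484, -0.1939, 0.0147]
tool_rot: [3.14, 0.001, 1.5]
contact_force: [-0.7, 0.9, 6.1]
opening: 0.0356
grip_force: 24.7
time: 4.77
tool_pos: [0.4484, -0.1939, 0.0147]
tool_rot: [3.14, 0.001, 1.5]
contact_force: [-0.2, 0.9, 7.0]
opening: 0.036
grip_force: 24.7
t 4.77 pos [ 0.4484 -0.1939  0.0147] yaw 1.4996 rp [3.14e+00 1.00e-03] F [-0.2  0.9  7. ] op 0.036 g 24.651185274124146
shift [ 0.1712  0.155  -0.1352] turn -0.0404
```

```bash
python3 -m jog '[[[-0.6,0,0,-0.03,0],[-0.6,0,0,-0.06,0],[-0.6,0,0,-0.1,0],[-0.6,0,0,-0.135,0],[-0.6,0,0,-0.135,0]]]'
python3 -m jog '[[[-0.6,0.03,0.025,0,-0.04],[-0.6,0.06,0.05,0,-0.04],[-0.6,0.09,0.08,0,-0.04],[-0.6,0.12,0.105,0,-0.04],[-0.6,0.14,0.13,0,-0.04]]]'
python3 -m jog '[[[-0.6,0.02,0.02,0,0],[-0.6,0.03,0.025,0,0],[-0.6,0.03,0.025,0,0]]]'
python3 -c "
from h import *
plan(.615,-.032,.08,1.54)
a=snap('scene','pics/s2.png')[165:315,220:420]; cv2.imwrite('pics/s2c.png',cv2.resize(a,None,fx=3,fy=3)[:,:,::-1])"
```

```text
time: 5.23
tool_pos: [0.4508, -0.1954, 0.1552]
tool_rot: [3.131, 0.005, 1.5]
contact_force: [1.9, -0.9, -0.8]
opening: 0.0359
grip_force: 24.7
time: 5.65
tool_pos: [0.5882, -0.0603, 0.1481]
tool_rot: [-3.141, -0.001, 1.541]
contact_force: [-0.0, -1.0, -1.5]
opening: 0.0359
grip_force: 24.7
time: 5.9
tool_pos: [0.6138, -0.0316, 0.1475]
tool_rot: [-3.14, -0.001, 1.543]
contact_force: [-0.8, 0.3, -1.3]
opening: 0.0357
grip_force: 24.7
t 5.9 pos [ 0.6138 -0.0316  0.1475] yaw 1.5427 rp [-3.14e+00 -1.00e-03] F [-0.8  0.3 -1.3] op 0.0357 g 24.652194678783417
shift [-0.0004  0.0013  0.0675] turn 0.0027
```

View pics/s2c.png

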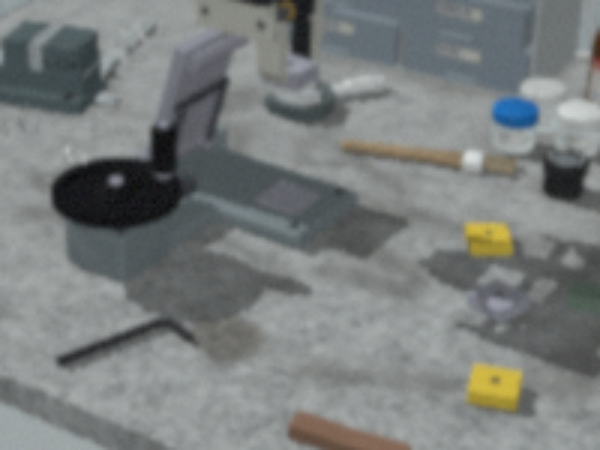

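The picture shows block A (c. 300,70) held under the fingers, with the pad (285,192) clear.

```bash
python3 -m jog '[[[-0.6,0,0.0015,0.03,0],[-0.6,0,0.0015,0.06,0],[-0.6,0,0.0015,0.09,0],[-0.6,0,0.0015,0.1,0],[-0.6,0,0.0015,0.1,0]]]'
python3 -m jog '[[[-0.6,0,0,0.004,0],[-0.6,0,0,0.008,0],[-0.6,0,0,0.011,0],[-0.6,0,0,0.011,0]]]'
python3 -m jog '[[[-0.6,0,0,0.001,0],[-0.6,0,0,0.002,0],[-0.6,0,0,0.003,0],[-0.6,0,0,0.003,0]]]'
```

```text
time: 6.37
tool_pos: [0.612, -0.0348, 0.0459]
tool_rot: [-3.135, -0.001, 1.538]
contact_force: [0.5, -0.0, -1.6]
opening: 0.0354
grip_force: 24.7
time: 6.7
tool_pos: [0.6151, -0.0342, 0.0383]
tool_rot: [3.14, 0.0, 1.54]
contact_force: [-1.2, -1.0, -1.9]
opening: 0.0357
grip_force: 24.7
time: 7.03
tool_pos: [0.6149, -0.0339, 0.0347]
tool_rot: [3.142, -0.0, 1.54]
contact_force: [-0.0, 0.8, -1.5]
opening: 0.0361
grip_force: 24.7
```

```bash
python3 -m jog '[[[-0.6,0.002,0,0.001,0],[-0.6,0.002,0,0.002,0],[-0.6,0.002,0,0.002,0],[-0.6,0.002,0,0.002,0]]]'
python3 -m jog '[[[-0.6,0,0,0.001,0],[-0.6,0,0,0.001,0],[-0.6,0,0,0.001,0]]]'
```

```text
time: 7.37
tool_pos: [0.615, -0.0318, 0.0328]
tool_rot: [3.141, -0.0, 1.54]
contact_force: [0.1, 0.2, 0.4]
opening: 0.0365
grip_force: 2.5
time: 7.62
tool_pos: [0.6151, -0.0319, 0.0323]
tool_rot: [3.141, -0.0, 1.54]
contact_force: [-3.3, 0.8, 6.1]
opening: 0.0357
grip_force: 24.8
```

```bash
python3 -m jog '[[[0.2,0,0,0,0],[0.2,0,0,0,0],[0.2,0,0,0,0],[0.2,0,0,0,0],[0.2,0,0,0,0]]]'
python3 -m jog '[[[0.3,0,0,-0.03,0],[0.3,0,0,-0.06,0],[0.3,0,0,-0.09,0],[0.3,0,0,-0.12,0],[0.3,0,0,-0.12,0]]]' | head -2
python3 -m jog '[[[0.3,-0.03,0,0,0.13],[0.3,-0.07,0,0,0.13],[0.3,-0.11,0,0,0.13],[0.3,-0.15,0,0,0.13],[0.3,-0.15,0,0,0.13]]]' | head -2
python3 -c "
from h import *
plan(.5778,-.2523,.014,1.41)
t=cv2.resize(snap('top','pics/t3.png')[140:240,240:400],None,fx=5,fy=5,interpolation=3); cv2.imwrite('pics/t3c.png',t[:,:,::-1])"
```

```text
time: 8.03
tool_pos: [0.6149, -0.032, 0.0315]
tool_rot: [-3.141, -0.0, 1.54]
contact_force: [-0.0, -0.2, -0.3]
opening: 0.0546
grip_force: 0.0
time: 8.45
tool_pos: [0.6181, -0.0325, 0.1584]
time: 8.87
tool_pos: [0.6095, -0.1893, 0.1511]
t 8.87 pos [ 0.6095 -0.1893  0.1511] yaw 1.4039 rp [3.141e+00 3.000e-03] F [ 0.3 -0.2  0.6] op 0.0595 g 0.0
shift [-0.067  -0.0209  0.1373] turn -0.0061
```

View pics/t3c.png

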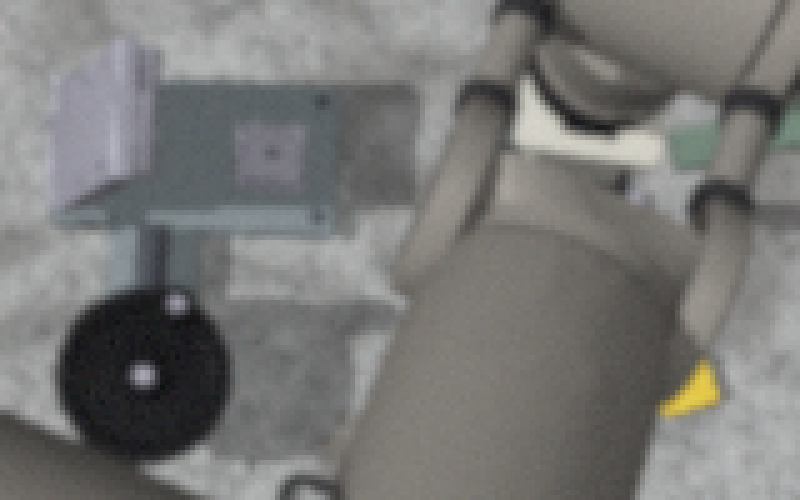

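Block A sits centred on the pad (271,153). Next is B.

```bash
python3 -m jog '[[[0.3,-0.035,-0.01,0.02,0],[0.3,-0.067,-0.021,0.05,0],[0.3,-0.067,-0.021,0.09,0],[0.3,-0.067,-0.021,0.1,0],[0.3,-0.067,-0.021,0.1,0]]]' | head -2
python3 -c "
from h import *
plan(.5778,-.2523,.012,1.41)"
```

```text
time: 9.33
tool_pos: [0.5766, -0.2425, 0.0479]
t 9.33 pos [ 0.5766 -0.2425  0.0479] yaw 1.4097 rp [-3.134 -0.004] F [-0.5  0.4  0.4] op 0.0596 g 0.0
shift [-0.0096  0.0031  0.0359] turn -0.0003
```

```bash
python3 -m jog '[[[0.3,0,0,0,0],[0.3,0,0,0,0]]]' | head -2
python3 -m jog '[[[0.3,0,0,0.02,0],[0.3,0,0,0.038,0],[0.3,0,0,0.038,0],[0.3,0,0,0.038,0],[0.3,0,0,0.038,0]]]' | head -4
python3 -c "
from h import *
plan(.5778,-.2523,.012,1.41)"
```

```text
time: 9.5
tool_pos: [0.5806, -0.244, 0.0538]
time: 9.92
tool_pos: [0.5802, -0.2448, 0.0158]
tool_rot: [3.138, 0.001, 1.411]
contact_force: [0.5, 0.5, -0.6]
t 9.92 pos [ 0.5802 -0.2448  0.0158] yaw 1.4106 rp [3.138e+00 1.000e-03] F [ 0.5  0.5 -0.6] op 0.0595 g 0.0
shift [-0.0078 -0.0012  0.0038] turn 0.0006
```

```bash
python3 -m jog '[[[0.3,-0.008,-0.001,0.004,0],[0.3,-0.008,-0.001,0.004,0],[0.3,-0.008,-0.001,0.004,0]]]' | head -2
python3 -m jog '[[[-0.6,0,0,0,0],[-0.6,0,0,0,0],[-0.6,0,0,0,0],[-0.6,0,0,0,0],[-0.6,0,0,0,0]]]' 25
python3 -m jog '[[[-0.6,0,0,-0.01,0],[-0.6,0,0,-0.04,0],[-0.6,0,0,-0.075,0],[-0.6,0,0,-0.11,0],[-0.6,0,0,-0.135,0]]]' | head -2
python3 -m jog '[[[-0.6,0,0,0,-0.12],[-0.6,0,0,0,-0.13]]]'
python3 -c "
from h import *
plan(.615,-.034,.14,1.54)"
```

```text
time: 10.17
tool_pos: [0.5766, -0.2531, 0.0103]
time: 10.58
tool_pos: [0.5767, -0.2524, 0.0098]
tool_rot: [3.141, -0.0, 1.41]
contact_force: [-0.0, 0.3, 0.6]
opening: 0.0369
grip_force: 23.7
time: 11.0
tool_pos: [0.5771, -0.2527, 0.1486]
time: 11.17
tool_pos: [0.5773, -0.2528, 0.1475]
tool_rot: [3.138, 0.002, 1.544]
contact_force: [0.1, -0.0, -0.9]
opening: 0.0368
grip_force: 23.7
t 11.17 pos [ 0.5773 -0.2528  0.1475] yaw 1.5444 rp [3.138e+00 2.000e-03] F [ 0.1 -0.  -0.9] op 0.0368 g 23.7005027057603
shift [0.2197 0.0319 0.0072] turn 0.0044
```

```bash
python3 -m jog '[[[-0.6,0.035,0.005,0,0],[-0.6,0.07,0.01,0,0],[-0.6,0.105,0.015,0,0],[-0.6,0.14,0.02,0,0],[-0.6,0.175,0.025,0,0]]]' | head -2
python3 -m jog '[[[-0.6,0.025,0.004,0,0],[-0.6,0.044,0.006,0,0],[-0.6,0.044,0.006,0,0],[-0.6,0.044,0.006,0,0]]]' | head -2
python3 -m jog '[[[-0.6,0,0,0.03,0],[-0.6,0,0,0.06,0],[-0.6,0,0,0.08,0],[-0.6,0,0,0.08,0],[-0.6,0,0,0.08,0]]]'
python3 -c "
from h import *
plan(.615,-.034,.05,1.54)"
```

```text
time: 11.58
tool_pos: [0.6061, -0.0765, 0.1437]
time: 11.92
tool_pos: [0.6136, -0.0334, 0.1438]
time: 12.33
tool_pos: [0.6134, -0.0356, 0.0637]
tool_rot: [-3.138, -0.0, 1.538]
contact_force: [0.2, 0.2, -1.0]
opening: 0.0372
grip_force: 23.7
t 12.33 pos [ 0.6134 -0.0356  0.0637] yaw 1.5375 rp [-3.138 -0.   ] F [ 0.2  0.2 -1. ] op 0.0372 g 23.70162504259497
shift [0.0016 0.0016 0.0137] turn -0.0025
```

```bash
python3 -m jog '[[[-0.6,0.001,0.0015,0.007,0],[-0.6,0.001,0.0015,0.013,0],[-0.6,0.001,0.0015,0.013,0],[-0.6,0.001,0.0015,0.013,0]]]'
python3 -m jog '[[[-0.6,0,0,0.001,0],[-0.6,0,0,0.002,0],[-0.6,0,0,0.002,0],[-0.6,0,0,0.002,0]]]'
```

```text
time: 12.67
tool_pos: [0.616, -0.0336, 0.0521]
tool_rot: [3.141, 0.0, 1.54]
contact_force: [-0.3, 0.3, -0.0]
opening: 0.037
grip_force: 23.7
time: 13.0
tool_pos: [0.6159, -0.0335, 0.0499]
tool_rot: [3.141, -0.0, 1.54]
contact_force: [-0.2, -0.0, -0.5]
opening: 0.0371
grip_force: 23.7
```

```bash
python3 -m jog '[[[-0.6,0,0,0.001,0],[-0.6,0,0,0.002,0],[-0.6,0,0,0.002,0],[-0.6,0,0,0.002,0]]]'|sed -n '2p;4p'
python3 -m jog '[[[-0.6,0,0,0.001,0],[-0.6,0,0,0.0015,0],[-0.6,0,0,0.0015,0],[-0.6,0,0,0.0015,0]]]'|sed -n '2p;4p'
```

```text
tool_pos: [0.6158, -0.0335, 0.0476]
contact_force: [-0.4, -0.3, -1.2]
tool_pos: [0.6158, -0.0335, 0.0462]
contact_force: [-0.4, 0.2, -1.5]
```

```bash
python3 -m jog '[[[-0.6,0,0,0.001,0],[-0.6,0,0,0.0015,0],[-0.6,0,0,0.0015,0],[-0.6,0,0,0.0015,0]]]'|sed -n '2p;4p'
python3 -m jog '[[[-0.6,0,0,0.001,0],[-0.6,0,0,0.001,0],[-0.6,0,0,0.001,0]]]'|sed -n '2p;4p'
```

```text
tool_pos: [0.6158, -0.0335, 0.0447]
contact_force: [0.7, 0.4, -1.5]
tool_pos: [0.616, -0.0336, 0.0438]
contact_force: [0.6, 0.0, -0.2]
```

```bash
python3 -m jog '[[[-0.6,0,0,0.001,0],[-0.6,0,0,0.001,0],[-0.6,0,0,0.001,0]]]'|sed -n '2p;4p'
```

```text
tool_pos: [0.616, -0.0335, 0.0437]
contact_force: [-2.7, -0.3, 6.0]
```

```bash
python3 -m jog '[[[0.2,0,0,0,0],[0.2,0,0,0,0],[0.2,0,0,0,0],[0.2,0,0,0,0],[0.2,0,0,0,0]]]' | tail -3
python3 -m jog '[[[0.3,0,0,-0.03,0],[0.3,0,0,-0.06,0],[0.3,0,0,-0.1,0],[0.3,0,0,-0.14,0],[0.3,0,0,-0.16,0]]]' | head -2
python3 -m jog '[[[0.0,0.03,-0.04,0,0.12],[0.0,0.03,-0.08,0,0.24],[0.0,0.03,-0.11,0,0.36],[0.0,0.03,-0.11,0,0.48],[0.0,0.03,-0.11,0,0.6]]]' | head -2
python3 -m jog '[[[0.0,0,0,0,0.12],[0.0,0,0,0,0.24],[0.0,0,0,0,0.36],[0.0,0,0,0,0.48],[0.0,0,0,0,0.6]]]' | head -2
python3 -m jog '[[[0.0,0,0,0,0.12],[0.0,0,0,0,0.24],[0.0,0,0,0,0.34],[0.0,0,0,0,0.34],[0.0,0,0,0,0.34]]]' | head -2
python3 -c "
from h import *
plan(.5085,.026,.085,0)
t=cv2.resize(snap('top','pics/t4.png')[140:240,240:400],None,fx=3,fy=3,interpolation=3)
s=cv2.resize(snap('scene','pics/s4.png')[165:265,220:380],None,fx=3,fy=3,interpolation=3)
cv2.imwrite('pics/t4c.png',np.vstack([t,s])[:,:,::-1])"
```

```text
contact_force: [0.3, -0.8, -0.1]
opening: 0.0553
grip_force: 0.0
time: 15.33
tool_pos: [0.6174, -0.0337, 0.208]
time: 15.75
tool_pos: [0.5047, 0.0004, 0.2029]
time: 16.17
tool_pos: [0.5067, -0.0001, 0.2026]
time: 16.58
tool_pos: [0.5068, -0.0001, 0.2027]
t 16.58 pos [ 5.068e-01 -1.000e-04  2.027e-01] yaw 0.0029 rp [-3.141  0.   ] F [-0.2 -0.5 -0.6] op 0.0462 g 0.0
shift [ 0.0018 -0.0261  0.1177] turn 0.0029
```

View pics/t4c.png

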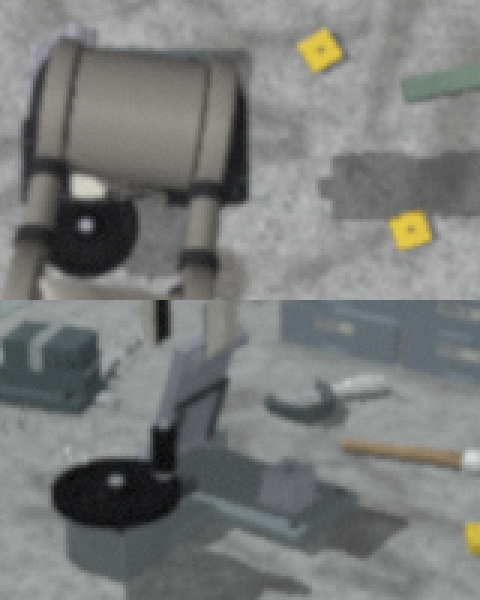

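Both blocks are neatly stacked on the pad (scene crop 288,480) and the crank is unobstructed. Now I'll take the crank.

```bash
python3 -m jog '[[[0.0,0.002,-0.026,0,0],[0.0,0.002,-0.026,0,0],[0.0,0.002,-0.026,0.03,0],[0.0,0.002,-0.026,0.06,0],[0.0,0.002,-0.026,0.06,0]]]' | head -2
python3 -m jog '[[[0.0,0,0,0.02,0],[0.0,0,0,0.04,0],[0.0,0,0,0.057,0],[0.0,0,0,0.057,0],[0.0,0,0,0.057,0]]]' 
python3 -m jog '[[[-0.7,0,0,0,0],[-0.7,0,0,0,0],[-0.7,0,0,0,0],[-0.7,0,0,0,0],[-0.7,0,0,0,0]]]' 25
python3 -c "
from h import *
plan(.5085,.026,.085,0)"
```

```text
time: 17.1
tool_pos: [0.5056, 0.0261, 0.1382]
time: 17.52
tool_pos: [0.509, 0.0257, 0.0863]
tool_rot: [-3.141, 0.001, 0.0]
contact_force: [-0.7, -0.4, 0.3]
opening: 0.0458
grip_force: 0.0
time: 17.93
tool_pos: [0.5092, 0.0259, 0.0865]
tool_rot: [-3.142, -0.001, -0.0]
contact_force: [-1.4, 0.6, 4.5]
opening: 0.0215
grip_force: 25.0
t 17.93 pos [0.5092 0.0259 0.0865] yaw -0.0 rp [-3.142e+00 -1.000e-03] F [-1.4  0.6  4.5] op 0.0215 g 25.000527799129486
shift [-0.0007 -0.0001  0.0015] turn -0.0
```

```bash
python3 -c "
import numpy as np
for q in range(4):
    p0=np.radians(-29-90*q); p=p0-np.radians(18)*np.arange(1,6)
    print(q,np.c_[45*(np.cos(p)-np.cos(p0)),-45*(np.sin(p)-np.sin(p0))].round(1).tolist())"
```

```text
0 [[-8.7, 11.1], [-20.3, 19.0], [-33.9, 22.8], [-47.9, 22.4], [-61.2, 17.5]]
1 [[-11.1, -8.7], [-19.0, -20.3], [-22.8, -33.9], [-22.4, -47.9], [-17.5, -61.2]]
2 [[8.7, -11.1], [20.3, -19.0], [33.9, -22.8], [47.9, -22.4], [61.2, -17.5]]
3 [[11.1, 8.7], [19.0, 20.3], [22.8, 33.9], [22.4, 47.9], [17.5, 61.2]]
```

```bash
python3 -m jog '[[[-0.7,-0.0087,0.0111,0,0],[-0.7,-0.0203,0.019,0,0],[-0.7,-0.0339,0.0228,0,0],[-0.7,-0.0479,0.0224,0,0],[-0.7,-0.0612,0.0175,0,0]]]' 30 | sed -n '2p;4,6p'
python3 -m jog '[[[-0.7,0,0,0,0],[-0.7,0,0,0,0]]]' | sed -n '2p;4,6p'
```

```text
tool_pos: [0.4487, 0.0089, 0.0865]
contact_force: [8.9, 13.6, -0.9]
opening: 0.0215
grip_force: 30.0
tool_pos: [0.448, 0.0095, 0.0865]
contact_force: [1.4, 5.7, 2.9]
opening: 0.0213
grip_force: 30.0
```

```bash
python3 -m jog '[[[-0.7,-0.0111,-0.0087,0,0],[-0.7,-0.019,-0.0203,0,0],[-0.7,-0.0228,-0.0339,0,0],[-0.7,-0.0224,-0.0479,0,0],[-0.7,-0.0175,-0.0612,0,0]]]' | sed -n '2p;4,5p'
python3 -m jog '[[[-0.7,0,0,0,0]]]' | sed -n '2p;4p'
python3 -m jog '[[[-0.7,0.0087,-0.0111,0,0],[-0.7,0.0203,-0.019,0,0],[-0.7,0.0339,-0.0228,0,0],[-0.7,0.0479,-0.0224,0,0],[-0.7,0.0612,-0.0175,0,0]]]' | sed -n '2p;4,5p'
python3 -m jog '[[[-0.7,0,0,0,0]]]' | sed -n '2p;4p'
python3 -m jog '[[[-0.7,0.0111,0.0087,0,0],[-0.7,0.019,0.0203,0,0],[-0.7,0.0228,0.0339,0,0],[-0.7,0.0224,0.0479,0,0],[-0.7,0.0175,0.0612,0,0]]]' | sed -n '2p;4,5p'
python3 -m jog '[[[-0.7,0,0,0,0]]]' | sed -n '2p;4p'
python3 -c "
from h import *
t=cv2.resize(snap('top','pics/t5.png')[140:240,240:400],None,fx=3,fy=3,interpolation=3)
s=cv2.resize(snap('scene','pics/s5.png')[165:265,220:380],None,fx=3,fy=3,interpolation=3)
cv2.imwrite('pics/t5c.png',np.vstack([t,s])[:,:,::-1])"
```

```text
tool_pos: [0.4307, 0.0702, 0.0865]
contact_force: [6.8, -4.4, 0.9]
opening: 0.0213
tool_pos: [0.4315, 0.0714, 0.0865]
contact_force: [2.3, -0.7, 6.3]
tool_pos: [0.4916, 0.0885, 0.0865]
contact_force: [-3.3, -0.3, 6.6]
opening: 0.0215
tool_pos: [0.4938, 0.087, 0.0865]
contact_force: [4.2, 2.7, 6.5]
tool_pos: [0.5092, 0.0257, 0.0864]
contact_force: [-2.7, 3.8, 9.0]
opening: 0.0212
tool_pos: [0.5081, 0.0242, 0.0865]
contact_force: [0.5, -2.6, 5.5]
```

View pics/t5c.png

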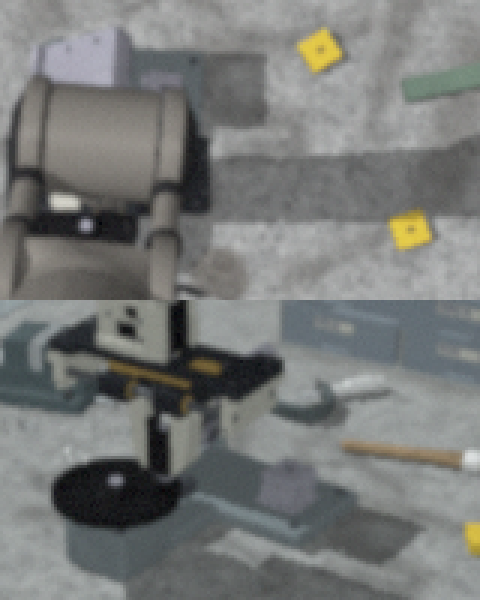

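The plate has moved down over one turn (its top-view width grew) and the crank is still held. I'll keep going.

```bash
python3 -m jog '[[[-0.7,-0.0087,0.0111,0,0],[-0.7,-0.0203,0.019,0,0],[-0.7,-0.0339,0.0228,0,0],[-0.7,-0.0479,0.0224,0,0],[-0.7,-0.0612,0.0175,0,0]]]' | sed -n '2p;4,5p'
python3 -m jog '[[[-0.7,0,0,0,0]]]' | sed -n '2p;4p'
python3 -m jog '[[[-0.7,-0.0111,-0.0087,0,0],[-0.7,-0.019,-0.0203,0,0],[-0.7,-0.0228,-0.0339,0,0],[-0.7,-0.0224,-0.0479,0,0],[-0.7,-0.0175,-0.0612,0,0]]]' | sed -n '2p;4,5p'
python3 -m jog '[[[-0.7,0,0,0,0]]]' | sed -n '2p;4p'
python3 -m jog '[[[-0.7,0.0087,-0.0111,0,0],[-0.7,0.0203,-0.019,0,0],[-0.7,0.0339,-0.0228,0,0],[-0.7,0.0479,-0.0224,0,0],[-0.7,0.0612,-0.0175,0,0]]]' | sed -n '2p;4,5p'
python3 -m jog '[[[-0.7,0,0,0,0]]]' | sed -n '2p;4p'
python3 -m jog '[[[-0.7,0.0111,0.0087,0,0],[-0.7,0.019,0.0203,0,0],[-0.7,0.0228,0.0339,0,0],[-0.7,0.0224,0.0479,0,0],[-0.7,0.0175,0.0612,0,0]]]' | sed -n '2p;4,5p'
python3 -m jog '[[[-0.7,0,0,0,0]]]' | sed -n '2p;4p'
python3 -c "
import numpy as np
for q in range(8):
    p0=np.radians(-29-45*q); p=p0-np.radians(9)*np.arange(1,6)
    print(q,np.c_[45*(np.cos(p)-np.cos(p0)),-45*(np.sin(p)-np.sin(p0))].round(1).tolist())"
```

```text
tool_pos: [0.4477, 0.0094, 0.0865]
contact_force: [10.0, 15.6, 2.0]
opening: 0.0211
tool_pos: [0.4462, 0.0106, 0.0865]
contact_force: [2.8, 8.4, 3.3]
tool_pos: [0.4305, 0.0699, 0.0865]
contact_force: [7.2, -5.8, 1.4]
opening: 0.0215
tool_pos: [0.4313, 0.0711, 0.0865]
contact_force: [3.4, -0.1, 7.4]
tool_pos: [0.4913, 0.0886, 0.0865]
contact_force: [-0.7, -0.2, 8.4]
opening: 0.0218
tool_pos: [0.4936, 0.0871, 0.0865]
contact_force: [4.8, 5.2, 6.9]
tool_pos: [0.5091, 0.0255, 0.0864]
contact_force: [-3.8, 3.0, 11.6]
opening: 0.0215
tool_pos: [0.5079, 0.024, 0.0865]
contact_force: [2.2, -2.5, 6.6]
0 [[-3.9, 5.9], [-8.7, 11.1], [-14.2, 15.5], [-20.3, 19.0], [-27.0, 21.4]]
1 [[-6.9, 1.4], [-14.0, 1.7], [-21.0, 0.9], [-27.8, -1.0], [-34.2, -3.9]]
2 [[-5.9, -3.9], [-11.1, -8.7], [-15.5, -14.2], [-19.0, -20.3], [-21.4, -27.0]]
3 [[-1.4, -6.9], [-1.7, -14.0], [-0.9, -21.0], [1.0, -27.8], [3.9, -34.2]]
4 [[3.9, -5.9], [8.7, -11.1], [14.2, -15.5], [20.3, -19.0], [27.0, -21.4]]
5 [[6.9, -1.4], [14.0, -1.7], [21.0, -0.9], [27.8, 1.0], [34.2, 3.9]]
6 [[5.9, 3.9], [11.1, 8.7], [15.5, 14.2], [19.0, 20.3], [21.4, 27.0]]
7 [[1.4, 6.9], [1.7, 14.0], [0.9, 21.0], [-1.0, 27.8], [-3.9, 34.2]]
```

```bash
python3 -m jog '[[[-0.7,-0.0039,0.0059,0,0],[-0.7,-0.0087,0.0111,0,0],[-0.7,-0.0142,0.0155,0,0],[-0.7,-0.0203,0.019,0,0],[-0.7,-0.027,0.0214,0,0]]]' | sed -n '2p;4p'
python3 -m jog '[[[-0.7,-0.0069,0.0014,0,0],[-0.7,-0.014,0.0017,0,0],[-0.7,-0.021,0.0009,0,0],[-0.7,-0.0278,-0.001,0,0],[-0.7,-0.0342,-0.0039,0,0]]]' | sed -n '2p;4p'
python3 -m jog '[[[-0.7,-0.0059,-0.0039,0,0],[-0.7,-0.0111,-0.0087,0,0],[-0.7,-0.0155,-0.0142,0,0],[-0.7,-0.019,-0.0203,0,0],[-0.7,-0.0214,-0.027,0,0]]]' | sed -n '2p;4p'
python3 -m jog '[[[-0.7,-0.0014,-0.0069,0,0],[-0.7,-0.0017,-0.014,0,0],[-0.7,-0.0009,-0.021,0,0],[-0.7,0.001,-0.0278,0,0],[-0.7,0.0039,-0.0342,0,0]]]' | sed -n '2p;4p'
python3 -m jog '[[[-0.7,0.0039,-0.0059,0,0],[-0.7,0.0087,-0.0111,0,0],[-0.7,0.0142,-0.0155,0,0],[-0.7,0.0203,-0.019,0,0],[-0.7,0.027,-0.0214,0,0]]]' | sed -n '2p;4p'
python3 -m jog '[[[-0.7,0.0069,-0.0014,0,0],[-0.7,0.014,-0.0017,0,0],[-0.7,0.021,-0.0009,0,0],[-0.7,0.0278,0.001,0,0],[-0.7,0.0342,0.0039,0,0]]]' | sed -n '2p;4p'
python3 -m jog '[[[-0.7,0.0059,0.0039,0,0],[-0.7,0.0111,0.0087,0,0],[-0.7,0.0155,0.0142,0,0],[-0.7,0.019,0.0203,0,0],[-0.7,0.0214,0.027,0,0]]]' | sed -n '2p;4p'
python3 -m jog '[[[-0.7,0.0014,0.0069,0,0],[-0.7,0.0017,0.014,0,0],[-0.7,0.0009,0.021,0,0],[-0.7,-0.001,0.0278,0,0],[-0.7,-0.0039,0.0342,0,0]]]' | sed -n '1,4p'
python3 -c "
from h import *
t=cv2.resize(snap('top','pics/t6.png')[140:240,240:400],None,fx=3,fy=3,interpolation=3)
s=cv2.resize(snap('scene','pics/s6.png')[165:265,220:380],None,fx=3,fy=3,interpolation=3)
cv2.imwrite('pics/t6c.png',np.vstack([t,s])[:,:,::-1])"
```

```text
tool_pos: [0.4808, 0.0048, 0.0864]
contact_force: [-0.5, 5.6, 10.4]
tool_pos: [0.4476, 0.0096, 0.0865]
contact_force: [6.6, 9.8, 5.4]
tool_pos: [0.4271, 0.0358, 0.0865]
contact_force: [7.3, 1.3, 3.6]
tool_pos: [0.4304, 0.0696, 0.0865]
contact_force: [4.2, -3.2, 7.9]
tool_pos: [0.4562, 0.0914, 0.0864]
contact_force: [-1.1, 1.3, 11.5]
tool_pos: [0.4913, 0.0884, 0.0865]
contact_force: [1.3, 5.0, 7.5]
tool_pos: [0.5137, 0.0605, 0.0865]
contact_force: [4.6, 2.6, 5.5]
time: 25.45
tool_pos: [0.5089, 0.0255, 0.0865]
tool_rot: [3.141, -0.002, -0.0]
contact_force: [1.8, 0.3, 8.0]
```

View pics/t6c.png

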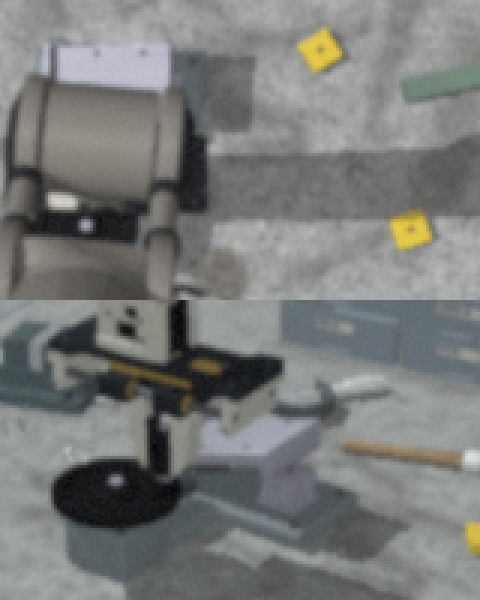

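The plate now lies at or near rest on the stack (scene crop 285,470). The bottom stop is between 1.6 and 5.2 rad away, so I'll take 90° and then feel in small steps.

```bash
python3 -m jog '[[[-0.7,-0.0039,0.0059,0,0],[-0.7,-0.0087,0.0111,0,0],[-0.7,-0.0142,0.0155,0,0],[-0.7,-0.0203,0.019,0,0],[-0.7,-0.027,0.0214,0,0]]]' | sed -n '2p;4p'
python3 -m jog '[[[-0.7,-0.0069,0.0014,0,0],[-0.7,-0.014,0.0017,0,0],[-0.7,-0.021,0.0009,0,0]]]' | sed -n '2p;4p'
python3 -m jog '[[[-0.7,-0.0068,-0.0019,0,0],[-0.7,-0.0132,-0.0048,0,0]]]' | sed -n '2p;4p'
python3 -m jog '[[[-0.7,-0.0059,-0.0039,0,0],[-0.7,-0.0111,-0.0087,0,0]]]' | sed -n '2p;4p'
```

```text
tool_pos: [0.4808, 0.0048, 0.0864]
contact_force: [0.2, 5.3, 10.9]
tool_pos: [0.4602, 0.0046, 0.0865]
contact_force: [3.5, 9.9, 8.5]
tool_pos: [0.4477, 0.0095, 0.0865]
contact_force: [6.9, 8.3, 4.9]
tool_pos: [0.4372, 0.0179, 0.0865]
contact_force: [8.4, 6.2, 3.0]
```

```bash
python3 -m jog '[[[-0.7,-0.0044,-0.0055,0,0],[-0.7,-0.0079,-0.0116,0,0]]]' | sed -n '2p;4p'
python3 -m jog '[[[-0.7,-0.0024,-0.0067,0,0],[-0.7,-0.0024,-0.0067,0,0]]]' | sed -n '2p;4p'
python3 -m jog '[[[-0.7,-0.0014,-0.0069,0,0],[-0.7,-0.0017,-0.014,0,0]]]' | sed -n '2p;4p'
```

```text
tool_pos: [0.4296, 0.0292, 0.0865]
contact_force: [8.2, 2.3, 3.2]
tool_pos: [0.4269, 0.0365, 0.0865]
contact_force: [5.9, 2.8, 4.1]
tool_pos: [0.4253, 0.0493, 0.0865]
contact_force: [6.1, -1.1, 5.6]
```

```bash
python3 -m jog '[[[-0.7,0.0008,-0.007,0,0],[-0.7,0.0027,-0.0138,0,0]]]' | sed -n '2p;4p'
python3 -m jog '[[[-0.7,0.0029,-0.0064,0,0],[-0.7,0.0029,-0.0064,0,0]]]' | sed -n '2p;4p'
```

```text
tool_pos: [0.4276, 0.0632, 0.0864]
contact_force: [4.6, -4.2, 6.4]
tool_pos: [0.4308, 0.0702, 0.0865]
contact_force: [3.1, 0.2, 7.2]
```

```bash
python3 -m jog '[[[-0.7,0.0039,-0.0059,0,0],[-0.7,0.0087,-0.0111,0,0]]]' | sed -n '2p;4p'
python3 -m jog '[[[-0.7,0.0055,-0.0044,0,0]]]' | sed -n '2p;4p'
python3 -m jog '[[[-0.7,0.0061,-0.0035,0,0]]]' | sed -n '2p;4p'
python3 -m jog '[[[-0.7,0.0067,-0.0024,0,0]]]' | sed -n '2p;4p'
```

```text
tool_pos: [0.4384, 0.0805, 0.0864]
contact_force: [1.3, -2.7, 8.9]
tool_pos: [0.4437, 0.085, 0.0864]
contact_force: [0.1, -3.2, 10.1]
tool_pos: [0.4496, 0.0887, 0.0864]
contact_force: [-1.5, -2.7, 10.9]
tool_pos: [0.456, 0.0913, 0.0864]
contact_force: [-1.4, -0.1, 12.6]
```

```bash
python3 -m jog '[[[-0.7,0.0069,-0.0014,0,0]]]' | sed -n '2p;4p'
python3 -m jog '[[[-0.7,0.0071,-0.0003,0,0]]]' | sed -n '2p;4p'
python3 -m jog '[[[-0.7,0.007,0.0008,0,0]]]' | sed -n '2p;4p'
```

```text
tool_pos: [0.4629, 0.093, 0.0864]
contact_force: [-2.3, 1.3, 11.4]
tool_pos: [0.47, 0.0936, 0.0864]
contact_force: [-1.0, 3.9, 10.7]
tool_pos: [0.4735, 0.0935, 0.086]
contact_force: [-23.7, 10.1, 30.7]
```

Stop felt: 24 N tangential, and the motion has halted at φ≈84°. I'll hold briefly.

```bash
python3 -m jog '[[[-0.7,0,0,0,0]]]' | sed -n '1,2p;4p'
python3 -c "
import numpy as np
p0=np.radians(84)
p=p0+np.radians(11)*np.arange(1,10)
print(np.c_[45*(np.cos(p)-np.cos(p0)),-45*(np.sin(p)-np.sin(p0))].round(1).tolist())
from h import *
plan(.469+.045*np.cos(p0),.048+.045*np.sin(p0),.0865,0)"
```

```text
time: 28.13
tool_pos: [0.4735, 0.0935, 0.086]
contact_force: [-13.6, 8.7, 21.3]
[[-8.6, -0.1], [-17.1, 1.5], [-25.1, 4.7], [-32.4, 9.3], [-38.7, 15.2], [-43.7, 22.3], [-47.3, 30.1], [-49.3, 38.5], [-49.6, 47.1]]
t 28.13 pos [0.4735 0.0935 0.086 ] yaw -0.0007 rp [-3.139  0.01 ] F [-13.6   8.7  21.3] op 0.0217 g 30.00331073999405
shift [ 0.0002  0.0007 -0.0005] turn -0.0007
```

```bash
python3 -m jog '[[[-0.7,-0.012,0,0,0],[-0.7,-0.0205,0.0015,0,0],[-0.7,-0.0285,0.0047,0,0],[-0.7,-0.0355,0.0093,0,0],[-0.7,-0.042,0.0152,0,0]]]' | sed -n '2p;4p'
python3 -m jog '[[[-0.7,-0.005,0.007,0,0],[-0.7,-0.0085,0.015,0,0],[-0.7,-0.0105,0.0235,0,0],[-0.7,-0.0105,0.0235,0,0],[-0.7,-0.0105,0.0235,0,0]]]' | sed -n '1,2p;4p'
```

```text
tool_pos: [0.4355, 0.0768, 0.0862]
contact_force: [6.0, -1.7, 3.4]
time: 28.97
tool_pos: [0.4259, 0.0523, 0.0862]
contact_force: [2.5, -0.4, 6.9]
```

```bash
python3 -m jog '[[[0,0,0,0,0],[0,0,0,0,0],[0,0,0,0,0],[0,0,0,0,0]]]' | sed -n '2p;4p'
python3 -m jog '[[[0,0,0,-0.03,0],[0,0,0,-0.06,0],[0,0,0,-0.09,0],[0,0,0,-0.12,0],[0,0,0,-0.15,0]]]' | sed -n '1,2p;4p'
python3 -m jog '[[[0,-0.03,0.04,0,0],[0,-0.04,0.08,0,0],[0,-0.04,0.12,0,0],[0,-0.04,0.15,0,0],[0,-0.04,0.15,0,0]]]' | sed -n '1,2p;4p'
python3 -c "
from h import *
T=snap('top','pics/t7.png');S=snap('scene','pics/s7.png')
f=lambda a:cv2.resize(a,(400,300),interpolation=3)
cv2.imwrite('pics/c7.png',np.vstack([np.hstack([f(T[185:245,135:215]),f(S[190:235,150:210])]),np.hstack([f(T[140:215,230:330]),f(S[165:255,235:355])])])[:,:,::-1])"
```

```text
tool_pos: [0.4245, 0.0532, 0.0852]
contact_force: [0.2, -0.1, -0.1]
time: 29.72
tool_pos: [0.4247, 0.0533, 0.2368]
contact_force: [1.7, -0.6, -0.9]
time: 30.13
tool_pos: [0.3851, -0.1017, 0.2356]
contact_force: [0.2, -0.7, 0.2]
```

View pics/c7.png

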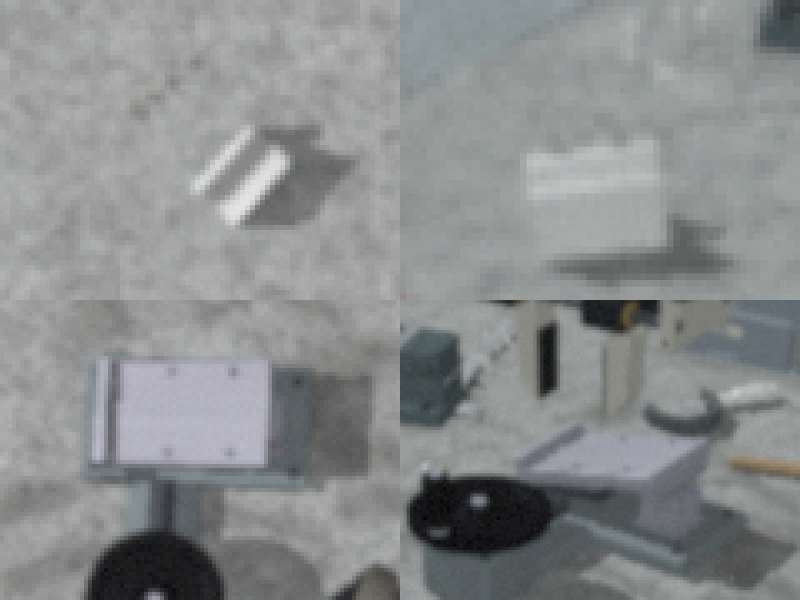

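V block was knocked: in the top crop its near strip runs (253,127)–(197,188), so it is rotated about −43°. The plate rests on the stack, with free-end corners at top (270,360)/(270,466) and scene (708,437)/(645,490).

Run:
```python
from h import *
tl=lambda x,y:(135+(x+.5)/5-.5,185+(y+.5)/5-.5)
tr=lambda x,y:(150+(x-400+.5)/6.667-.5,190+(y+.5)/6.667-.5)
bl=lambda x,y:(230+(x+.5)/4-.5,140+(y-300+.5)/4-.5)
br=lambda x,y:(235+(x-400+.5)/3.333-.5,165+(y-300+.5)/3.333-.5)
print("V",px2w("top",*tl(241.4,172.6),.032),tri(tl(241.4,172.6),tr(595,170)))
for n,a,b in [("far",bl(270,360),br(708,437)),("near",bl(270,466),br(645,490))]: print(n,tri(a,b))
for p in [(110,358),(110,465)]: print("foot",px2w("top",*bl(*p),.042))
im=cv2.imread("pics/t7.png",0)[195:240,165:205]; p=cv2.resize(im,None,fx=8,fy=8,interpolation=2)
k,l,st,ce=cv2.connectedComponentsWithStats((p>185).astype(np.uint8))
for i in range(1,k):
    if st[i,4]>300:
        rc=cv2.minAreaRect(np.argwhere(l==i)[:,::-1].astype(np.float32)); bx=cv2.boxPoints(rc)
        w=np.array([px2w("top",165+(x+.5)/8-.5,195+(y+.5)/8-.5,.032)[:2] for x,y in bx]); print(st[i,4],w.round(4).tolist(),w.mean(0))
# model checks: expected plate corners for theta
th=.235; A=np.array([.615,-.034,.018]); ux=np.array([.03,1,0]);uy=np.array([-1,.03,0]);H=A+.113*ux+[0,0,.008]
d=-ux*np.cos(th)+[0,0,np.sin(th)]; n=ux*np.sin(th)+[0,0,np.cos(th)]
for h in(.014,.018,.022):
  print(h,[ (H+.128*d+h*n+s*.042*uy).round(4).tolist() for s in(-1,1)])
```

```text
V [0.45926686 0.31971779 0.032     ] (array([0.45869177, 0.3203555 , 0.03187731]), array([-0.19445356,  0.18455625,  0.23700307,  0.00958583]))
far (array([ 0.65442334, -0.04261825,  0.07875493]), array([-0.00529539,  0.00360836,  0.005492  , -0.00078536]))
near (array([ 0.57078354, -0.0386622 ,  0.06666356]), array([-1.18198892,  0.84261567,  1.19281123, -0.14154361]))
foot [0.66522955 0.08356383 0.042     ]
foot [0.5788933  0.08356797 0.042     ]
2434 [[0.451, 0.3545], [0.4895, 0.318], [0.4834, 0.3116], [0.4448, 0.348]] [0.46718416 0.33301639]
4572 [[0.435, 0.3368], [0.4745, 0.2988], [0.4638, 0.2878], [0.4244, 0.3258]] [0.449405   0.31230203]
0.014 [[0.6568, -0.0435, 0.0694], [0.5728, -0.041, 0.0694]]
0.018 [[0.6568, -0.0426, 0.0733], [0.5728, -0.04, 0.0733]]
0.022 [[0.6568, -0.0416, 0.0772], [0.5728, -0.0391, 0.0772]]
```

```bash
python3 -m jog '[[[0.4,0.02,-0.2,0,0],[0.4,0.02,-0.2,0,0],[0.4,0.02,-0.2,0,0],[0.4,0.02,-0.2,0,0],[0.4,0.02,-0.2,0,0]]]' | sed -n '2p'
python3 -m jog '[[[0.4,0.02,-0.2,0,0],[0.4,0.02,-0.2,0,0],[0.4,0.02,-0.2,0,0],[0.4,0.02,-0.2,0,0],[0.4,0.02,-0.2,0,0]]]' | sed -n '2p'
python3 -m jog '[[[0.4,0,0,0,-0.6],[0.4,0,0,0,-0.6],[0.4,0,0,0,-0.6],[0.4,0,0,0,-0.6],[0.4,0,0,0,-0.6]]]' | sed -n '2p'
python3 -m jog '[[[0.4,0,0,0,-0.6],[0.4,0,0,0,-0.6],[0.4,0,0,0,-0.6],[0.4,0,0,0,-0.6],[0.4,0,0,0,-0.6]]]' | sed -n '2p'
python3 -m jog '[[[0.4,0,0,0,-0.6],[0.4,0,0,0,-0.6],[0.4,0,0,0,-0.6],[0.4,0,0,0,-0.6],[0.4,0,0,0,-0.6]]]' | sed -n '2p'
python3 -m jog '[[[0.4,0,0,0,-0.58],[0.4,0,0,0,-0.58],[0.4,0,0,0,-0.58],[0.4,0,0,0,-0.58],[0.4,0,0,0,-0.58]]]' | sed -n '2p'
python3 -c "
from h import *
plan(.458,.3215,.015,2.38)
print(robot.observe()['qpos'])"
```

```text
tool_pos: [0.4044, 0.1069, 0.2355]
tool_pos: [0.4237, 0.3073, 0.2353]
tool_pos: [0.4239, 0.3045, 0.2352]
tool_pos: [0.424, 0.3044, 0.2352]
tool_pos: [0.424, 0.3043, 0.2352]
tool_pos: [0.424, 0.3043, 0.2352]
t 32.73 pos [0.424  0.3043 0.2352] yaw 2.3885 rp [-3.14e+00 -1.00e-03] F [ 0.9 -0.8 -0.3] op 0.0641 g 0.0
shift [-0.0133  0.0361  0.2202] turn 0.0085
[ 4.75391033e-01  3.36933242e-01  1.53021526e+00  3.94624298e-04
  1.27614994e+00 -3.42424207e-01]
```

```bash
python3 -m jog '[[[0.4,-0.0133,0.036,0,0],[0.4,-0.0133,0.036,0.03,0],[0.4,-0.0133,0.036,0.07,0],[0.4,-0.0133,0.036,0.11,0],[0.4,-0.0133,0.036,0.14,0]]]' | sed -n '2p'
python3 -m jog '[[[0.4,0,0,0,0],[0.4,0,0,0,0]]]' | sed -n '2p'
python3 -c "
from h import *
plan(.458,.3215,.015,2.38)"
```

```text
tool_pos: [0.4573, 0.3207, 0.0925]
tool_pos: [0.4583, 0.3207, 0.0947]
t 33.32 pos [0.4583 0.3207 0.0947] yaw 2.3816 rp [-3.138e+00 -2.000e-03] F [-0.2 -0.5  1.4] op 0.0646 g 0.0
shift [0.0007 0.0007 0.0797] turn 0.0016
```

```bash
python3 -m jog '[[[0.4,0.0005,0.0005,0.03,0],[0.4,0.0005,0.0005,0.06,0],[0.4,0.0005,0.0005,0.08,0],[0.4,0.0005,0.0005,0.08,0],[0.4,0.0005,0.0005,0.08,0]]]' | sed -n '2p;4p'
python3 -m jog '[[[-0.7,0,0,0,0],[-0.7,0,0,0,0],[-0.7,0,0,0,0],[-0.7,0,0,0,0],[-0.7,0,0,0,0]]]' 35 
python3 -m jog '[[[-0.7,0,0,-0.02,0],[-0.7,0,0,-0.05,0],[-0.7,0,0,-0.09,0],[-0.7,0,0,-0.13,0],[-0.7,0,0,-0.17,0]]]' | sed -n '2p;4p'
python3 -m jog '[[[-0.7,0,0,0,0.12],[-0.7,0,0,0,0.24],[-0.7,0,0,0,0.36],[-0.7,0,0,0,0.48],[-0.7,0,0,0,0.6]]]' | sed -n '2p;4p'
python3 -m jog '[[[-0.7,0,0,0,0.12],[-0.7,0,0,0,0.25],[-0.7,0,0,0,0.25],[-0.7,0,0,0,0.25]]]'
python3 -c "
from h import *
plan(.619,.057,.17,1.53)"
```

```text
tool_pos: [0.4608, 0.3217, 0.0174]
contact_force: [-0.1, 0.2, 0.8]
time: 34.15
tool_pos: [0.4602, 0.3208, 0.0166]
tool_rot: [3.141, 0.0, 2.38]
contact_force: [-0.8, 0.2, 11.8]
opening: 0.0359
grip_force: 35.3
tool_pos: [0.4594, 0.3203, 0.187]
contact_force: [1.3, 0.4, -3.5]
tool_pos: [0.4596, 0.3205, 0.1853]
contact_force: [-0.6, -0.5, -3.7]
time: 35.32
tool_pos: [0.4598, 0.3206, 0.1853]
tool_rot: [-3.141, 0.0, 1.533]
contact_force: [-0.2, -0.1, -3.5]
opening: 0.0358
grip_force: 34.8
t 35.32 pos [0.4598 0.3206 0.1853] yaw 1.5331 rp [-3.141  0.   ] F [-0.2 -0.1 -3.5] op 0.0358 g 34.77583944797516
shift [-0.2574  0.169   0.0153] turn 0.0031
```

```bash
python3 -m jog '[[[-0.7,-0.03,0.02,0,0],[-0.7,-0.06,0.04,0,0],[-0.7,-0.09,0.06,0,0],[-0.7,-0.12,0.08,0,0],[-0.7,-0.15,0.1,0,0]]]' | sed -n '2p;4p'
python3 -m jog '[[[-0.7,-0.03,0.02,0,0],[-0.7,-0.06,0.04,0,0],[-0.7,-0.09,0.06,0,0],[-0.7,-0.115,0.069,0,0],[-0.7,-0.115,0.069,0,0]]]' | sed -n '2p;4p'
python3 -m jog '[[[-0.7,0,0,0,0],[-0.7,0,0,0,0]]]'|sed -n '2,3p;4,6p'
python3 -c "
from h import *
plan(.619,.049,.085,1.53)
T=snap('top','pics/t8.png');S=snap('scene','pics/s8.png')
f=lambda a:cv2.resize(a,(400,300),interpolation=3)
cv2.imwrite('pics/c8.png',np.hstack([f(T[140:215,230:330]),f(S[135:255,225:385])])[:,:,::-1])"
```

```text
tool_pos: [0.5543, 0.1653, 0.1856]
contact_force: [0.2, -0.0, -3.3]
tool_pos: [0.6197, 0.0436, 0.185]
contact_force: [-0.6, 0.8, -3.2]
tool_pos: [0.6176, 0.0494, 0.1853]
tool_rot: [-3.14, -0.001, 1.532]
contact_force: [0.7, 0.0, -3.5]
opening: 0.0358
grip_force: 34.8
t 36.32 pos [0.6176 0.0494 0.1853] yaw 1.5315 rp [-3.14e+00 -1.00e-03] F [ 0.7  0.  -3.5] op 0.0358 g 34.77521538734436
shift [-0.0004  0.0015  0.1003] turn 0.0015
```

View pics/c8.png

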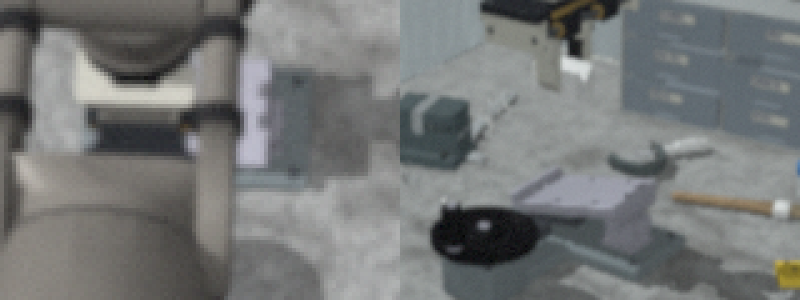

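The V block (scene crop 575,70) is held level above the plate. I'll lower until its upper edge touches.

```bash
python3 -m jog '[[[-0.7,0,0.001,0.03,0],[-0.7,0,0.001,0.06,0],[-0.7,0,0.001,0.09,0],[-0.7,0,0.001,0.1,0],[-0.7,0,0.001,0.1,0]]]' | sed -n '2p;4p'
python3 -m jog '[[[-0.7,0,0,0.002,0],[-0.7,0,0,0.003,0],[-0.7,0,0,0.003,0]]]' | sed -n '2p;4p'
python3 -m jog '[[[-0.7,0,0,0.002,0],[-0.7,0,0,0.003,0],[-0.7,0,0,0.003,0]]]' | sed -n '2p;4p'
python3 -m jog '[[[-0.7,0,0,0.001,0],[-0.7,0,0,0.002,0],[-0.7,0,0,0.002,0]]]' | sed -n '2p;4p'
```

```text
tool_pos: [0.6169, 0.0502, 0.0829]
contact_force: [-0.4, 0.4, -3.2]
tool_pos: [0.6202, 0.0492, 0.0846]
contact_force: [1.3, -0.5, -3.0]
tool_pos: [0.6192, 0.049, 0.0801]
contact_force: [-0.7, 0.1, -2.1]
tool_pos: [0.619, 0.049, 0.0775]
contact_force: [1.3, 0.2, -3.0]
```

```bash
python3 -m jog '[[[-0.7,0,0,0.001,0],[-0.7,0,0,0.0015,0],[-0.7,0,0,0.0015,0]]]' | sed -n '2p;4p'
python3 -m jog '[[[-0.7,0,0,0.001,0],[-0.7,0,0,0.0015,0],[-0.7,0,0,0.0015,0]]]' | sed -n '2p;4p'
```

```text
tool_pos: [0.6192, 0.049, 0.0768]
contact_force: [-1.7, 0.8, 1.6]
tool_pos: [0.6197, 0.0492, 0.0762]
contact_force: [-2.8, 2.2, 7.8]
```

```bash
python3 -m jog '[[[-0.7,0,0,0.001,0],[-0.7,0,0,0.001,0],[-0.7,0,0,0.001,0]]]' | sed -n '2p;4p'
```

```text
tool_pos: [0.6199, 0.0495, 0.0756]
contact_force: [-3.6, 1.9, 9.5]
```

```bash
python3 -m jog '[[[-0.7,0,0,0,0],[-0.7,0,0,0,0]]]' 8 | sed -n '2p;4p;6p'
python3 -m jog '[[[-0.7,0.0005,0,0.001,0],[-0.7,0.001,0,0.002,0],[-0.7,0.001,0,0.002,0]]]' 8 | sed -n '2p;4p;6p'
python3 -m jog '[[[-0.7,0.0005,0,0.001,0],[-0.7,0.001,0,0.002,0],[-0.7,0.001,0,0.002,0]]]' 8 | sed -n '2p;4p;6p'
```

```text
tool_pos: [0.6199, 0.0498, 0.0745]
contact_force: [0.8, 4.5, 3.0]
grip_force: 8.0
tool_pos: [0.6195, 0.0503, 0.0715]
contact_force: [1.5, 3.6, 1.3]
grip_force: 8.0
tool_pos: [0.6196, 0.0507, 0.07]
contact_force: [2.7, 2.0, 3.8]
grip_force: 8.0
```

```bash
python3 -m jog '[[[-0.7,0.001,0,0.001,0],[-0.7,0.001,0,0.0015,0],[-0.7,0.001,0,0.0015,0]]]' 8 | sed -n '2p;4p;6p'
python3 -m jog '[[[-0.7,0.001,0,0.001,0],[-0.7,0.001,0,0.001,0],[-0.7,0.001,0,0.001,0]]]' 8 | sed -n '2p;4p;6p'
```

```text
tool_pos: [0.6196, 0.051, 0.0692]
contact_force: [-0.7, -1.4, 8.6]
grip_force: 8.0
tool_pos: [0.6196, 0.0516, 0.0683]
contact_force: [-0.6, -2.7, 9.6]
grip_force: 8.0
```

```bash
python3 -m jog '[[[-0.7,0.001,0,0.0002,0],[-0.7,0.002,0,0.0005,0],[-0.7,0.003,0,0.0007,0],[-0.7,0.004,0,0.001,0],[-0.7,0.004,0,0.001,0]]]' 8 | sed -n '2p;4p;6p'
python3 -m jog '[[[-0.7,0.001,0,0.0002,0],[-0.7,0.002,0,0.0005,0],[-0.7,0.002,0,0.0005,0]]]' 8 | sed -n '2p;4p;6p'
python3 -c "
from h import *
T=snap('top','pics/t9.png');S=snap('scene','pics/s9.png')
f=lambda a:cv2.resize(a,(400,300),interpolation=3)
cv2.imwrite('pics/c9.png',f(S[165:240,255:355])[:,:,::-1])"
```

```text
tool_pos: [0.62, 0.0556, 0.0673]
contact_force: [-0.4, -1.9, 9.1]
grip_force: 8.0
tool_pos: [0.6202, 0.0575, 0.0669]
contact_force: [-1.1, -2.9, 8.4]
grip_force: 8.0
```

View pics/c9.png

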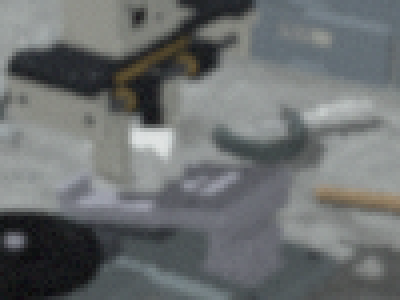

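The V block (150,143) is on the plate between the fingers. I'll slide it on to the fence.

```bash
python3 -m jog '[[[-0.7,0.001,0,0.0002,0],[-0.7,0.002,0,0.0005,0],[-0.7,0.002,0,0.0005,0]]]' 8 | sed -n '2p;4p;6p'
python3 -m jog '[[[-0.7,0.001,0,0.0002,0],[-0.7,0.002,0,0.0005,0],[-0.7,0.002,0,0.0005,0]]]' 8 | sed -n '2p;4p;6p'
python3 -m jog '[[[-0.7,0.001,0,0.0002,0],[-0.7,0.002,0,0.0005,0],[-0.7,0.002,0,0.0005,0]]]' 8 | sed -n '2p;4p;6p'
```

```text
tool_pos: [0.6203, 0.0595, 0.0664]
contact_force: [0.6, -2.6, 8.9]
grip_force: 8.0
tool_pos: [0.6203, 0.0608, 0.0657]
contact_force: [0.1, -5.1, 8.3]
grip_force: 8.0
tool_pos: [0.6203, 0.0623, 0.0649]
contact_force: [0.2, -7.4, 7.2]
grip_force: 8.0
```

```bash
python3 -m jog '[[[-0.7,0.001,0,0,0],[-0.7,0.002,0,0,0],[-0.7,0.002,0,0,0]]]' 8 | sed -n '2p;4p;6p'
python3 -m jog '[[[-0.2,0,0,0,0],[-0.2,0,0,0,0],[-0.1,0,0,0,0],[0,0,0,0,0],[0,0,0,0,0]]]' 8 | sed -n '2p;4,6p'
python3 -m jog '[[[0.0,0,0,-0.02,0],[0,0,0,-0.05,0],[0,0,0,-0.09,0],[0,0,0,-0.12,0],[0,0,0,-0.15,0]]]' | sed -n '2p'
python3 -m jog '[[[0.0,-0.04,0,0,0],[0,-0.08,0,0,0],[0,-0.12,0,0,0],[0,-0.16,0,0,0],[0,-0.2,0,0,0]]]' | sed -n '2p'
python3 -m jog '[[[0.0,-0.04,0,0,0],[0,-0.08,0,0,0],[0,-0.08,0,0,0]]]' | sed -n '1,2p'
python3 -c "
from h import *
T=snap('top','pics/t10.png');S=snap('scene','pics/s10.png')
f=lambda a:cv2.resize(a,(400,300),interpolation=3)
cv2.imwrite('pics/c10.png',np.vstack([np.hstack([f(T[145:205,240:320]),f(S[165:240,255:355])])])[:,:,::-1])"
```

```text
tool_pos: [0.6203, 0.0638, 0.0647]
contact_force: [1.2, -9.6, 4.3]
grip_force: 8.0
tool_pos: [0.6192, 0.0673, 0.0637]
contact_force: [0.6, -0.5, -0.5]
opening: 0.0454
grip_force: 0.0
tool_pos: [0.6195, 0.0673, 0.216]
tool_pos: [0.6111, -0.134, 0.2141]
time: 42.77
tool_pos: [0.6071, -0.2199, 0.2134]
```

View pics/c10.png

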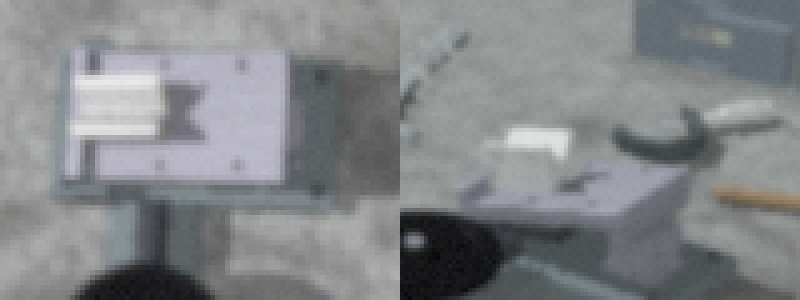

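The V block lies at the fence end: top crop 72–163, where flush contact predicts about 73–160. I'll use one overlay of the predicted pose to check it lies flat.

Run:
```python
from h import *
th=.235;psi=.04
ux=np.array([psi,1,0]);uy=np.array([-1,psi,0.]);fx=ux*np.cos(th)-[0,0,np.sin(th)];n=ux*np.sin(th)+[0,0,np.cos(th)]
F=np.array([.620,.0835,.0445])
P=lambda x,y,z:F+x*fx+y*uy+z*n
def draw(n_,c,s,f):
    im=cv2.resize(cv2.imread(f)[c[1]:c[3],c[0]:c[2]],None,fx=s,fy=s,interpolation=3)
    q=lambda p:tuple(int(v) for v in ((w2px(n_,p)-[c[0],c[1]]+.5)*s-.5))
    yo=.011 if 0 else 0
    for z,col in((0,(0,200,0)),(.032,(0,0,255))):
        pts=[P(x,y+YO,z) for x,y in((-.0555,-.018),(-.0555,.018),(-.0005,.018),(-.0005,-.018))]
        for i in range(4): cv2.line(im,q(pts[i]),q(pts[(i+1)%4]),col,1)
    pts=[P(x,y,0) for x,y in((-.128,-.042),(-.128,.042),(0,.042),(0,-.042))]
    for i in range(4): cv2.line(im,q(pts[i]),q(pts[(i+1)%4]),(255,0,0),1)
    return im
YO=-.003
a=draw("top",(245,140,305,190),6,"pics/t10.png");b=draw("scene",(260,170,330,220),6,"pics/s10.png")
cv2.imwrite("pics/c11.png",np.hstack([a,b]))
```

```text
(no output)
```

View pics/c11.png

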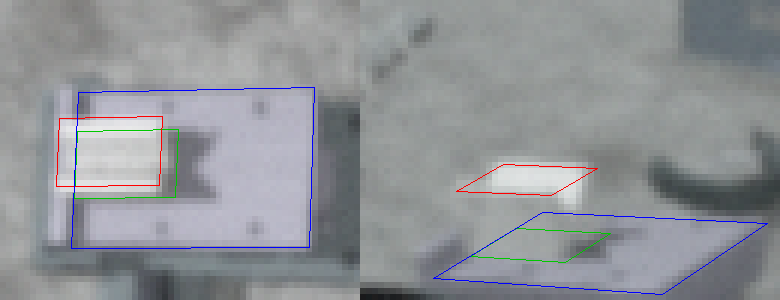

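The overlay agrees in both views: the top edges match the flat-and-flush prediction, within the width limits. Handing in.

```bash
python3 -c "
from cell import robot
print(robot.hand_in())"
```

```text
the job is handed in; nothing more can be done
None
```

The job is handed in, but no verdict came back: both gauge blocks (12 and 16 mm) are stacked on the pad, the handwheel was cranked to its stop and backed off about 90°, and the V block lies on the plate against the fence in the last pictures; I did not re-check the stack's alignment up close after the plate came down.

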